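# Show the stitching fork under the bench magnifier

## Task

Draw the stitching fork (the flat-bladed tool with five teeth) up out of the leatherworker's tool rack and hold it on your side of the bench magnifier, so that a colleague sitting opposite and looking down through the glass can check its teeth: teeth in the middle of the glass and about 12 cm from it, flat of the blade square to the glass, teeth downward and handle up without leaning to either side in the view. Finish while holding it still there; do not touch the magnifier, and leave the other two tools, the mallet and the jar where they are.

Things in the scene. Friction and masses are not known exactly. Their poses are not given: they have to be found in the camera images.
- rack: Fixed wooden tool rack on the robot's right: board 52 (x) x 220 (y) mm, 18 thick, top 85 mm above the bench, on end cheeks (outer faces at y = +-122 mm, 62 wide), 8 mm foot board, open in front and behind. Slots 11 (x) x 25 (y) mm at y = -65, 0, +65 mm; three tools hang upright in them, brass ferrules resting on the board, in any order. Origin: middle of the underside, z up.
- fork: Stitching fork, 75 g: straight wooden handle dia 24 mm, 90 high, flat steel cap; flat steel blade below, 4 mm thick, 70 long, 10 wide, then 18 wide for the last 34, five teeth. Loose in its slot: draw it straight up 80 mm. Origin: axis, underside of ferrule (dia 26). z up the handle; y across the blade, along the teeth and, within 0.1 rad, the rack's y; x square to the flat. Both faces alike.
- fork_grip (a point): Good place to grip the fork: on the handle's axis, 55 mm above the fork's origin (35 mm below its top).
- fork_teeth (a point): Middle of the row of teeth: on the fork's axis 65 mm below its origin (120 mm below fork_grip; the tooth tips are 5 mm lower still). Axes as the fork's.
- magnifier: Bench magnifier, fixed, on the robot's left: round grey base dia 160, 22 mm high; column dia 12, 358 mm high; a black clamp on it, at a height that varies, carries a level arm to a white lens ring (outer dia 132, 22 thick, glass dia 105 mm), its centre 150 mm from the column along -y. Origin: middle of the base's underside, z up, x level towards the colleague.
- lens (a point): Centre of the magnifier's glass, 200 to 260 mm above the bench. The glass leans: its sight line (square to the glass) rises 35 degrees above level in the direction of the magnifier's x, towards the colleague's eyes. Axes as the magnifier's.
- focus (a point): Where the teeth are to be seen: 120 mm from the centre of the glass along its sight line, on the robot's side and lower. z: along the sight line to the glass and colleague, 35 degrees above level; y: level, the magnifier's y; x: parallel to the glass, straight down in the view (35 degrees from vertical, away from the robot). The shown fork's teeth point along this x, its flat is square to this z.
- awl: Awl, another tool in the rack, not to be disturbed: pear-shaped wooden handle up to 35 mm in diameter and 75 mm high above the board, thin round spike. Origin: underside of its ferrule, 85 mm above the bench.
- beveler: Edge beveler, another tool in the rack, not to be disturbed: slim waisted dark wooden handle up to 24 mm in diameter and 84 mm high above the board, narrow shank 6 mm wide. Origin: underside of its ferrule, 85 mm above the bench.
- mallet: Wooden mallet lying on the bench, not to be disturbed: round head 52 mm in diameter and 85 mm long along its y, handle 170 mm long along its -x at 26 mm height. Origin: under the middle of the head.
- jar: Amber glass dye jar with a white cap, 60 mm in diameter and 65 mm high, not to be disturbed. Origin: middle of its underside.
There are look-alikes about, which are no part of the job. Leave any purple look-alike of the fork alone.

How it is judged:
On the way:
1. the fork is held in the fingers, its teeth drawn up clear of the rack's board (z of fork_teeth in the frame of rack above 0.095 m and contact force between fork and the fingers above 1 N), for 0.1 s.
At the end, for the whole second after the job is handed in: Fork held still by the fingers alone; teeth within 18 mm of the sight line each way and 20 mm of 120 mm from the glass; blade flat square to the sight line and handle upright in the view, each within 12 degrees, teeth down; other tools, mallet and jar within 20 mm of their places (x of fork_teeth in the frame of focus between -0.018 and 0.018 m and y of fork_teeth in the frame of focus between -0.018 and 0.018 m and z of fork_teeth in the frame of focus between -0.02 and 0.02 m and angle between the x axis of fork and the z axis of focus, either way round below 0.21 rad and angle between the z axis of fork and the x axis of focus, either way round below 0.21 rad and angle between fork's own z axis and vertical below 1.2 rad and contact force between fork and the fingers above 1 N and contact force between fork and rack below 0.1 N and contact force between fork and magnifier below 0.1 N and linear speed of fork below 0.02 m/s and angular speed of fork below 0.15 rad/s and distance of each of awl, beveler, mallet, jar from where it was at the start of the episode below 0.02 m); the arm keeps its last pose, push and grip.
It fails at once if the magnifier is touched (contact force between any of the arm, the fingers, fork and magnifier above 0.5 N).
It fails at once if another tool, the mallet or the jar is moved from its place by more than 20 mm (distance of any of awl, beveler, mallet, jar from where it was at the start of the episode above 0.02 m).
It also fails if it takes over 38 s, if anything falls off the work surface, if the arm or the gripper's body presses on something with over 40 N, if the wrist force passes 120 N, or if a joint passes its speed limit or range.

## Robot

A 7-joint arm with a two-finger parallel gripper is mounted at the origin on the work surface. World frame = base frame: x ahead of the robot, y to its left, z up, the work surface at z = 0. Lengths are in m, angles in rad, forces in N, time in s.
With the tool pointing down it reaches from about 0.4 to 0.85 m from the base axis. Payload 4.4 kg.
Tool frame: the origin (TCP) lies midway between the tips of the shut fingers; the grasp point (between the pads) lies 19 mm behind it; z points along the fingers, y is the line along which they close (so a half turn about z gives the same grasp; the last joint's range is limited). The gripper opens to 94 mm and grips with 3 to 60 N. Pads are 16 mm wide; open, the fingers measure 119 mm over their backs; the gripper's body (75 mm by 177 mm) begins 78 mm behind the grasp point.
Start: joints at [1.101, 0.628, 0.038, 1.517, -0.027, 0.996, -0.02], TCP at [0.255, -0.598, 0.205] pointing down, gripper open.
Joint ranges: [-3.06, 3.06], [-0.37, 2.12], [-1.25, 1.32], [0.18, 2.47], [-1.1, 4.24], [0.23, 1.98], [-2.94, 2.94]. Speed limits (rad/s): [2.57, 2.57, 3.14, 3.14, 3.14, 3.14, 3.14].

## Interface

Orientations are given as a 3x3 rotation matrix whose columns are the frame's x, y, z axes.
In Python, from bench import r gives the robot as it stands. The module is installed in compiled form; this text tells all that it offers.
- The arm moves only by the tool send_rows, never from a script. Its argument "rows" is a list of rows, each an object of numbers: "dx", "dy", "dz": the shift along the tool's x, y, z in units of 0.25 m (1.0 is 0.25 m); "rx", "ry", "rz": the turn, a rotation vector about the tool's x, y, z in units of 90 degrees (1.0 is 90 degrees). In form: [{"dx": .., "dy": .., "dz": .., "rx": .., "ry": .., "rz": ..}, ...]. A call has exactly 5 rows; each row is the pose to reach, as a shift and turn from the pose commanded when the call began, along the tool's axes at that moment; what a row does not reach only later rows make up. A row lasts 1/10 s, in which the tool goes at most 50 mm and 8.59 degrees, less where a joint would pass 70% of its speed; a pose out of reach is approached as far as the arm can. A call with a number of a shift or a turn outside -1 to 1 is refused whole. A call with a gripper value outside its range is refused whole. "hand" is the opening, from 0 (shut) to 1 (fully open), set as the call begins (left out, the last holds). The fingers move at their own pace and stop on an object; "squeeze" is the grip in N (left out, the last holds). Time passes only in rows, so rows that repeat a pose let the fingers close, or fill a call up. It gives the time, the measured TCP pose, the force, the opening and the grip force at its end, in the units of the state.
- r.get_obs(): the state, without advancing time (a new reading comes with each control period).
- r.read_camera(name): name is "side" or "top" or "wrist"; returns the picture (384x512x3 uint8, red, green, blue); there is no depth.
- r.camera_info(name): a dict with "K" (3x3 intrinsics, pixels), "cam_to_world" (4x4, takes a point from camera to world coordinates); the wrist camera has in their place "tool_from_camera" (4x4, takes a point from camera to tool coordinates, whose origin is the TCP and whose axes are the flange's). Camera axes: x right, y down, z forward; pixel columns grow to the right and rows downward; lengths in m; the calibration is good to about 2 mm. A picture is of the moment at which its call begins: read the wrist's pose just before it. camera_info takes no time and is no camera call.
- r.sign_off(): hands the job in; it is judged then, once.
The state is a dict: "clock": time; "q": joint angles; "dq": joint speeds; "joint_efforts": joint torques, N m; "tcp_pos": TCP position; "tcp_rot": TCP orientation; "ft_force": force on the tool from outside, world axes, zero at the start; "ft_torque": the same for the moment, N m; "finger_gap": opening from 0.0 (shut) to 1.0 (fully open); "finger_force": force on a finger pad.
Only numpy, scipy, OpenCV 4.12 (cv2) and the standard library are available. Lean on these libraries where they do the work, as an engineer would, in place of code of your own. Each camera call takes 0.05 s, during which the arm holds its last target. There are 200 camera calls.

## Working session

There is one attempt and no reset: what is moved stays moved. The work goes in short steps, Python scripts to look and compute and a tool call to move; the robot and the scene stay as the last step left them, time stands still between calls to the robot, and variables do not carry over. Pictures are saved under pics/ and viewed, at most 10 in all, crops included, and the job is handed in when it is done.

Besides the shell and the picture viewer there is one more tool, called as a command line: name --argument value ..., lists and objects as JSON in quotes. send_rows: Moves the arm, as the interface text tells. Its arguments: {"type":"object","properties":{"rows":{"type":"array","items":{"type":"object","properties":{"dx":{"type":"number"},"dy":{"type":"number"},"dz":{"type":"number"},"rx":{"type":"number"},"ry":{"type":"number"},"rz":{"type":"number"}}}},"hand":{"type":"number"},"squeeze":{"type":"number"}},"required":["rows"]}

```bash
mkdir -p pics; python3 - <<'E'
from bench import r
import cv2,numpy as np
o=r.get_obs(); print(o['clock'],o['tcp_pos'],np.round(o['tcp_rot'],3).tolist(),o['finger_gap'])
for n in ["side","top","wrist"]:
    im=r.read_camera(n); cv2.imwrite(f"pics/{n}0.png",im[:,:,::-1]); i=r.camera_info(n)
    print(n,{k:np.round(v,3).tolist() for k,v in i.items() if k in("K","cam_to_world","tool_from_camera")})
a=cv2.imread("pics/side0.png");b=cv2.imread("pics/top0.png")
E
```

```text
0.0 [ 0.25516599 -0.59709375  0.2045552 ] [[0.92, 0.393, -0.001], [0.393, -0.92, 0.002], [-0.0, -0.002, -1.0]] 1.000112707829626
side {'K': [[398.628, 0.0, 261.797], [0.0, 398.628, 201.731], [0.0, 0.0, 1.0]], 'cam_to_world': [[-0.856, -0.385, 0.343, 0.244], [-0.516, 0.619, -0.592, 0.579], [0.016, -0.685, -0.729, 0.809], [0.0, 0.0, 0.0, 1.0]]}
top {'K': [[469.771, 0.0, 257.531], [0.0, 469.771, 195.226], [0.0, 0.0, 1.0]], 'cam_to_world': [[-0.017, -0.992, 0.121, 0.403], [-1.0, 0.015, -0.012, 0.036], [0.01, -0.122, -0.993, 1.566], [0.0, 0.0, 0.0, 1.0]]}
wrist {'K': [[297.391, 0.0, 261.537], [0.0, 297.391, 190.584], [0.0, 0.0, 1.0]], 'tool_from_camera': [[0.0, -0.97, -0.241, 0.07], [1.0, 0.001, -0.001, -0.001], [0.001, -0.241, 0.97, -0.179], [0.0, 0.0, 0.0, 1.0]]}
```

View pics/side0.png

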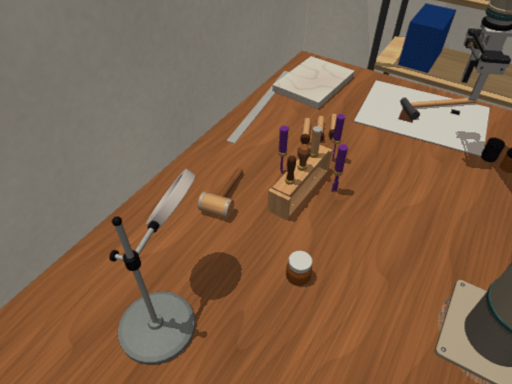

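View pics/top0.png

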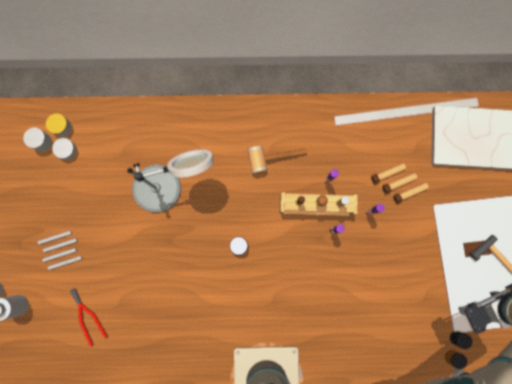

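View pics/wrist0.png

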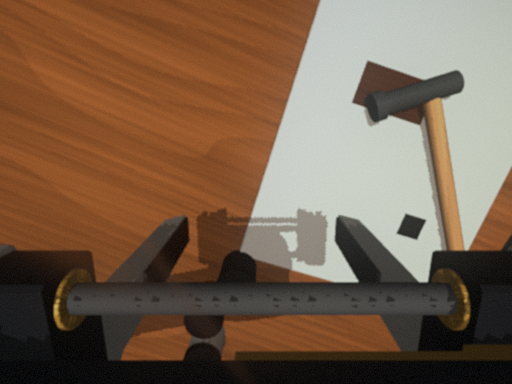

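The side and top views show the rack, with a grey-capped tool (the likely fork) at top (345,202) and side (316,135). There are three purple look-alikes around it. The magnifier ring is at top (190,163) and side (172,200). Next I'll enlarge these areas.

```bash
python3 - <<'E'
import cv2,numpy as np
a=cv2.imread("pics/side0.png");b=cv2.imread("pics/top0.png")
f=lambda im,x,y,w,h,s:cv2.resize(im[y:y+h,x:x+w],None,fx=s,fy=s,interpolation=cv2.INTER_CUBIC)
cv2.imwrite("pics/m1.png",np.vstack([np.hstack([f(a,260,100,100,75,4),f(b,270,155,100,75,4)]),np.hstack([f(a,100,160,100,75,4),f(b,125,140,100,75,4)])]))
E
```

```text
(no output)
```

View pics/m1.png

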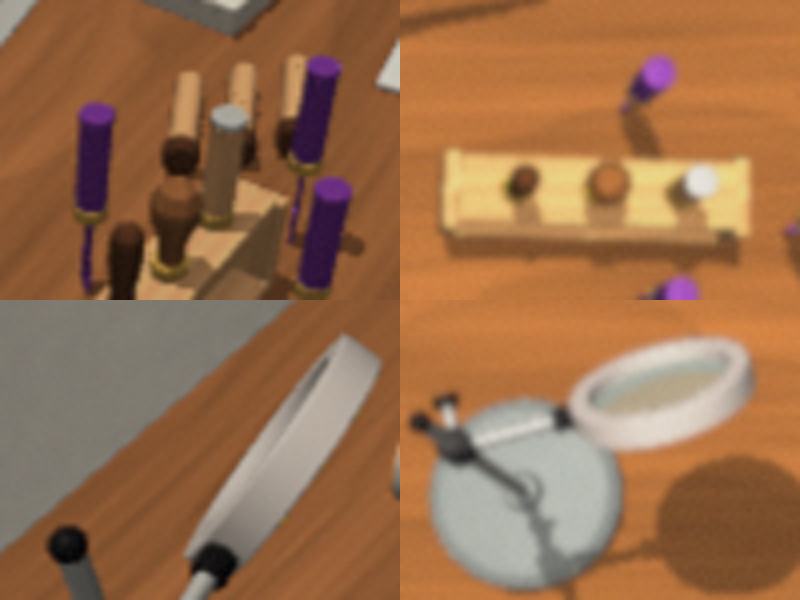

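In the enlarged views the steel cap is at side (317.5,129.5) and top (345.5,200.5), so the fork is in the slot furthest right. The ring outline is at side about (171,197) and top about (190.5,163). Next step is to triangulate with masks.

```bash
cat > h.py <<'E'
from bench import r
import cv2,numpy as np
def ray(n,p):
    i=r.camera_info(n);T=i["cam_to_world"];d=T[:3,:3]@np.linalg.solve(i["K"],[p[0],p[1],1.]);return T[:3,3],d/np.linalg.norm(d)
def tri(ps,pt):
    A=np.zeros((3,3));b=np.zeros(3);R=[ray("side",ps),ray("top",pt)]
    for c,d in R: P=np.eye(3)-np.outer(d,d);A+=P;b+=P@c
    x=np.linalg.solve(A,b);return x,[np.linalg.norm((np.eye(3)-np.outer(d,d))@(x-c)) for c,d in R]
def plane(n,p,z): c,d=ray(n,p);return c+d*(z-c[2])/d[2]
E
python3 - <<'E'
from h import *
np.set_printoptions(precision=4,suppress=True)
S=cv2.imread("pics/side0.png");T=cv2.imread("pics/top0.png")
def blobs(im,box,f,mn=15):
    x,y,w,h=box;c=im[y:y+h,x:x+w];hsv=cv2.cvtColor(c,cv2.COLOR_BGR2HSV).astype(int)
    m=f(hsv).astype(np.uint8)
    n,l,s,ce=cv2.connectedComponentsWithStats(m)
    return [(s[i,4],ce[i]+[x,y],cv2.findContours((l==i).astype(np.uint8),0,1)[0][0].reshape(-1,2)+[x,y]) for i in np.argsort(-s[:,4]) if i and s[i,4]>=mn]
white=lambda h:(h[...,1]<45)&(h[...,2]>150)
s=blobs(S,(125,165,80,75),white);t=blobs(T,(160,140,60,45),white)
for n,b in(("side",s),("top",t)):
    for a,c,k in b: print("white",n,a,c,k.min(0),k.max(0),cv2.minAreaRect(k.astype(np.float32)))
# hull centroid
def hc(k): m=cv2.moments(cv2.convexHull(k.astype(np.float32)));return m['m10']/m['m00'],m['m01']/m['m00']
print("lens",hc(s[0][2]),hc(t[0][2]),tri(hc(s[0][2]),hc(t[0][2])))
# cap
cap=lambda h:(h[...,1]<60)&(h[...,2]>110)
s=blobs(S,(305,120,25,16),cap);t=blobs(T,(335,190,20,20),cap,5)
print("cap",s[0][:2],t[0][:2],tri(s[0][1],t[0][1]), tri((317.5,129.5),(345.5,200.5)))
# base
g=lambda h:(h[...,1]<70)&(h[...,2]>100)
t=blobs(T,(125,155,60,65),g); print("base",t[0][0],cv2.minEnclosingCircle(t[0][2].astype(np.float32)));
c=cv2.minEnclosingCircle(t[0][2].astype(np.float32))[0];print(plane("top",c,.022))
g=blobs(S,(110,285,95,80),g);e=cv2.fitEllipse(cv2.convexHull(g[0][2].astype(np.float32)));print(g[0][0],e,plane("side",e[0],.022))
# purple
pu=lambda h:(h[...,0]>125)&(h[...,0]<160)&(h[...,1]>100)
for n,im in(("side",S),("top",T)):
    for a,c,k in blobs(im,(265,90,140,150),pu): print("purple",n,a,c,k.min(0),k.max(0))
# rack
ra=lambda h:(h[...,0]>12)&(h[...,0]<26)&(h[...,1]<170)&(h[...,2]>150)
for a,c,k in blobs(T,(270,185,95,40),ra,50):
    b=cv2.boxPoints(cv2.minAreaRect(k.astype(np.float32)));print("rack",a,[plane("top",q,.085)[:2] for q in b])
print("jar",plane("top",(238,246),.06),"mallet",plane("top",(258,160),.04))
E
```

```text
white side 710 [173.6873 194.6887] [147 170] [193 222] ((170.61924743652344, 199.20384216308594), (15.962453842163086, 64.98999786376953), 37.87498474121094)
white side 33 [146.7576 233.9697] [143 229] [151 239] ((146.8845977783203, 233.9230499267578), (2.4961509704589844, 12.75810432434082), 33.690067291259766)
white top 897 [184.3946 166.6433] [160 150] [211 184] ((183.82337951660156, 166.39891052246094), (24.046266555786133, 58.772003173828125), 60.75117111206055)
lens (172.31869717584001, 196.11172954030096) (184.2327373164704, 166.7207442942288) (array([0.6434, 0.2221, 0.2764]), [np.float64(0.0009441200330856333), np.float64(0.0009441200330855701)])
cap (np.int32(39), array([316.7949, 128.7436])) (np.int32(52), array([344.6154, 200.0962])) (array([ 0.5556, -0.2408,  0.1741]), [np.float64(0.0005542117875157905), np.float64(0.0005542117875158962)]) (array([ 0.5548, -0.2442,  0.1699]), [np.float64(0.0004762726522355665), np.float64(0.00047627265223557964)])
base 1987 ((161.37188720703125, 179.85372924804688), 33.6116943359375)
[0.6486 0.335  0.022 ]
2612 ((155.46255493164062, 326.3620300292969), (65.6818618774414, 79.6575698852539), 57.05792236328125) [0.619  0.3621 0.022 ]
purple side 215 [340.6744 157.4977] [335 144] [347 171]
purple side 192 [338.3906 126.7135] [333 114] [344 140]
purple side 187 [283.0749 138.3316] [279 126] [288 152]
purple side 52 [335.1154 183.7692] [332 176] [337 190]
purple top 70 [378.0714 208.1429] [372 204] [383 212]
purple top 66 [338.8182 228.6364] [334 225] [343 232]
purple top 64 [332.9375 174.0625] [328 170] [337 179]
rack 1821 [array([ 0.5203, -0.0192]), array([ 0.625, -0.028]), array([ 0.6011, -0.3243]), array([ 0.4965, -0.3129])]
jar [0.4257 0.0824 0.06  ] mallet [0.7073 0.0137 0.04  ]
```

```bash
cat >> h.py <<'E'
from scipy.spatial.transform import Rotation as Ro
def mv(P,R,o=None):
    o=o or r.get_obs();R0=o['tcp_rot'];d=R0.T@(np.asarray(P)-o['tcp_pos'])
    w=Ro.from_matrix(R0.T@R).as_rotvec()
    print("t",round(o['clock'],2),"shift",np.round(d/.25,3),"turn",np.round(w/(np.pi/2),3),"mm",round(np.linalg.norm(d)*1e3),"deg",np.round(np.degrees(np.linalg.norm(w)),1),"q",np.round(o['q'],2))
def toolrot(zf,yf,tilt):  # fork z, fork y -> tool rot: tool y=-yf, tool z=-zf turned about yf so that tool leans
    yf=yf-zf*(yf@zf);yf=yf/np.linalg.norm(yf);y=-yf
    z=Ro.from_rotvec(yf*tilt).apply(-zf);return np.column_stack([np.cross(y,z),y,z])
E
python3 - <<'E'
from h import *
np.set_printoptions(precision=4,suppress=True)
L,e=tri((171,199.5),(190.5,163.2));print("lens",L,e)
B1=plane("top",(156.75,188.5),.022);B2=plane("side",(155.46,326.4),.022);print("base",B1,B2)
print("knob",tri((117,221.5),(131.5,171)), "clamp",tri((132,261),(139.5,176.5)))
# purple tops: side top pts, top-view caps
for s,t in(((283.5,127.5),(334,173)),((340.5,116),(379,207.5)),((343,146),(340,227.5))): print("purple",tri(s,t))
ry=np.array([.081,.997,0]);R=toolrot(np.array([0,0,1.]),ry,np.radians(20));print(R)
g=np.array([.5555,-.2425,.140])
for h in(.10,0): mv(g+[0,0,h]+.019*R[:,2],R)
E
```

```text
lens [0.6604 0.2097 0.2464] [np.float64(0.0008201939011299447), np.float64(0.0008201939011300616)]
base [0.6199 0.3501 0.022 ] [0.6189 0.3622 0.022 ]
knob (array([0.6239, 0.3526, 0.3461]), [np.float64(0.0026441175252508017), np.float64(0.002644117525250861)]) clamp (array([0.6244, 0.3545, 0.2448]), [np.float64(0.0008008032621856021), np.float64(0.000800803262185603)])
purple (array([ 0.6405, -0.2141,  0.1614]), [np.float64(0.0008440584358921781), np.float64(0.0008440584358920333)])
purple (array([ 0.5321, -0.3464,  0.1614]), [np.float64(0.0003576912833729734), np.float64(0.00035769128337280194)])
purple (array([ 0.4737, -0.2266,  0.1611]), [np.float64(0.0006108316669585816), np.float64(0.0006108316669586787)])
[[ 0.9366 -0.081  -0.3409]
 [-0.0761 -0.9967  0.0277]
 [-0.342  -0.     -0.9397]]
t 0.15 shift [ 1.639 -0.845 -0.068] turn [ 0.053 -0.218  0.306] mm 461 deg 34.1 q [ 1.1   0.63  0.04  1.52 -0.03  1.   -0.02]
t 0.15 shift [ 1.639 -0.845  0.332] turn [ 0.053 -0.218  0.306] mm 468 deg 34.1 q [ 1.1   0.63  0.04  1.52 -0.03  1.   -0.02]
```

send_rows --rows '[{"dx":0.16,"dy":-0.08,"dz":-0.04,"rx":0.005,"ry":-0.02,"rz":0.03},{"dx":0.32,"dy":-0.17,"dz":-0.08,"rx":0.01,"ry":-0.04,"rz":0.06},{"dx":0.49,"dy":-0.25,"dz":-0.12,"rx":0.015,"ry":-0.07,"rz":0.09},{"dx":0.65,"dy":-0.33,"dz":-0.16,"rx":0.02,"ry":-0.09,"rz":0.12},{"dx":0.8,"dy":-0.42,"dz":-0.2,"rx":0.03,"ry":-0.11,"rz":0.15}]' --hand 0.55

```text
clock: 0.65
tcp_pos: [0.3996, -0.4204, 0.2558]
tcp_rot: [[0.97, 0.164, -0.179], [0.166, -0.986, -0.003], [-0.177, -0.026, -0.984]]
ft_force: [0.9, -1.0, 0.3]
finger_gap: 0.612
finger_force: 0.0
```

```bash
cat > g.py <<'E'
from h import *
R=toolrot(np.array([0,0,1.]),np.array([.081,.997,0]),np.radians(20))
g=np.array([.5555,-.2425,.140])
E
python3 - <<'E'
from g import *
print(r.get_obs()['tcp_pos'],r.get_obs()['finger_gap']);mv(g+[0,0,.09]+.019*R[:,2],R)
E
```

```text
[ 0.39961888 -0.42038876  0.25575146] 0.6124626271100608
t 0.65 shift [ 0.729 -0.601  0.062] turn [ 0.025 -0.106  0.155] mm 237 deg 17.1 q [ 0.59  0.56  0.16  1.53  0.04  1.19 -0.69]
```

send_rows --rows '[{"dx":0.16,"dy":-0.13,"dz":0.0,"rx":0.005,"ry":-0.025,"rz":0.035},{"dx":0.32,"dy":-0.26,"dz":0.01,"rx":0.01,"ry":-0.05,"rz":0.07},{"dx":0.48,"dy":-0.39,"dz":0.03,"rx":0.015,"ry":-0.075,"rz":0.105},{"dx":0.63,"dy":-0.52,"dz":0.05,"rx":0.02,"ry":-0.095,"rz":0.135},{"dx":0.73,"dy":-0.6,"dz":0.06,"rx":0.025,"ry":-0.106,"rz":0.155}]'

```text
clock: 1.15
tcp_pos: [0.55, -0.2398, 0.2109]
tcp_rot: [[0.937, -0.077, -0.341], [-0.071, -0.997, 0.03], [-0.342, -0.003, -0.94]]
ft_force: [1.1, -0.5, -0.1]
finger_gap: 0.552
finger_force: 0.0
```

```bash
python3 - <<'E'
from g import *
o=r.get_obs();im=r.read_camera("wrist");cv2.imwrite("pics/w1.png",im[:,:,::-1]);o=r.get_obs()
i=r.camera_info("wrist");T=i["tool_from_camera"]
M=np.eye(4);M[:3,:3]=o['tcp_rot'];M[:3,3]=o['tcp_pos'];C=np.linalg.inv(M@T)
for p in(g+[0,0,.035],[.56,-.24,.085]):
    c=C[:3,:3]@p+C[:3,3];print(p,(i["K"]@c)[:2]/c[2])
print(o['tcp_pos'],o['finger_gap']);mv(g+.019*R[:,2],R,o)
E
```

```text
[ 0.5555 -0.2425  0.175 ] [276.10849992 195.57589952]
[0.56, -0.24, 0.085] [270.48625371 139.03676492]
[ 0.55401255 -0.23360059  0.20859982] 0.5533905509372231
t 1.2 shift [0.101 0.038 0.331] turn [-0.003 -0.001  0.008] mm 87 deg 0.8 q [ 0.21  0.77  0.19  1.3  -0.04  1.42 -1.26]
```

View pics/w1.png

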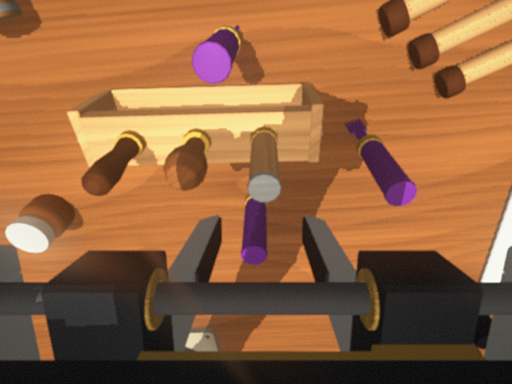

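The wrist view shows the cap at about (264,185) and the ferrule at about (263,132), centred between the fingers. The purple look-alike at (255,230) lies between the fingers, nearer the robot. I'll measure the cap again now that the arm is still.

```bash
cat >> h.py <<'E'
def wray(p,o):
    i=r.camera_info("wrist");T=i["tool_from_camera"];M=np.eye(4);M[:3,:3]=o['tcp_rot'];M[:3,3]=o['tcp_pos'];M=M@T
    d=M[:3,:3]@np.linalg.solve(i["K"],[p[0],p[1],1.]);return M[:3,3],d/np.linalg.norm(d)
E
python3 - <<'E'
from g import *
o=r.get_obs();im=r.read_camera("wrist")
h=cv2.cvtColor(im,cv2.COLOR_RGB2HSV).astype(int)[165:212,235:295]
m=((h[...,1]<60)&(h[...,2]>100)).astype(np.uint8)
n,l,s,c=cv2.connectedComponentsWithStats(m);k=1+np.argmax(s[1:,4]);p=c[k]+[235,165];print(s[k],p)
C,d=wray(p,o);X=C+d*(.175-C[2])/d[2];print(X)
i=r.camera_info("side")
T,e=ray("side",(317.2,129.1))
# wrist+side triangulation
A=sum((np.eye(3)-np.outer(v,v)) for v in(d,e));b=(np.eye(3)-np.outer(d,d))@C+(np.eye(3)-np.outer(e,e))@T;print(np.linalg.solve(A,b))
C,d=wray((263.5,132),o);print("ferrule",C+d*(.09-C[2])/d[2])
mv(np.r_[X[:2],.14]+.019*R[:,2],R)
E
```

```text
[ 22  13  33  30 753] [272.97742364 192.87250996]
[ 0.55803835 -0.24033607  0.175     ]
[ 0.55565835 -0.24077609  0.17264272]
ferrule [ 0.56982842 -0.23386532  0.09      ]
t 1.25 shift [0.119 0.014 0.328] turn [-0.002 -0.     0.008] mm 87 deg 0.7 q [ 0.21  0.77  0.19  1.3  -0.04  1.42 -1.25]
```

send_rows --rows '[{"dx":0.04,"dy":0.01,"dz":0.09,"rz":0.008},{"dx":0.07,"dy":0.012,"dz":0.18,"rz":0.008},{"dx":0.1,"dy":0.012,"dz":0.27,"rz":0.008},{"dx":0.116,"dy":0.012,"dz":0.32,"rz":0.008},{"dx":0.117,"dy":0.012,"dz":0.325,"rz":0.008}]'

```text
invalid input at $.rows[0]: expected keys dx, dy, dz, rx, ry, rz
```

send_rows --rows '[{"dx":0},{"dx":0},{"dx":0},{"dx":0},{"dx":0}]' --hand 0 --squeeze 25

```text
invalid input at $.rows[0]: expected keys dx, dy, dz, rx, ry, rz
```

send_rows --rows '[{"dx":0.04,"dy":0.01,"dz":0.09,"rx":0,"ry":0,"rz":0.008},{"dx":0.07,"dy":0.012,"dz":0.18,"rx":0,"ry":0,"rz":0.008},{"dx":0.1,"dy":0.012,"dz":0.27,"rx":0,"ry":0,"rz":0.008},{"dx":0.116,"dy":0.012,"dz":0.32,"rx":0,"ry":0,"rz":0.008},{"dx":0.117,"dy":0.012,"dz":0.325,"rx":0,"ry":0,"rz":0.008}]'

```text
clock: 1.75
tcp_pos: [0.5459, -0.2472, 0.1247]
tcp_rot: [[0.935, -0.092, -0.343], [-0.087, -0.996, 0.029], [-0.344, 0.003, -0.939]]
ft_force: [0.2, 0.3, -0.7]
finger_gap: 0.545
finger_force: 0.0
```

send_rows --rows '[{"dx":0,"dy":0,"dz":0,"rx":0,"ry":0,"rz":0},{"dx":0,"dy":0,"dz":0,"rx":0,"ry":0,"rz":0},{"dx":0,"dy":0,"dz":0,"rx":0,"ry":0,"rz":0},{"dx":0,"dy":0,"dz":0,"rx":0,"ry":0,"rz":0},{"dx":0,"dy":0,"dz":0,"rx":0,"ry":0,"rz":0}]' --hand 0 --squeeze 25

```text
clock: 2.25
tcp_pos: [0.548, -0.2472, 0.127]
tcp_rot: [[0.937, -0.091, -0.338], [-0.087, -0.996, 0.028], [-0.339, 0.003, -0.941]]
ft_force: [1.1, 0.8, 3.2]
finger_gap: 0.254
finger_force: 25.0
```

```bash
python3 - <<'E'
from g import *
o=r.get_obs();print(o['tcp_pos'],o['finger_gap']*94,o['finger_force'],o['ft_force'])
print("grasp pt",o['tcp_pos']-.019*o['tcp_rot'][:,2])
mv(o['tcp_pos']+[0,0,.1],o['tcp_rot'],o)
E
```

```text
[ 0.54797723 -0.24724425  0.12701028] 23.843956924642367 24.992012679576874 [1.0668974  0.76867449 3.24177811]
grasp pt [ 0.5544006  -0.24777324  0.14488374]
t 2.25 shift [-0.136  0.001 -0.376] turn [0. 0. 0.] mm 100 deg 0.0 q [ 0.23  0.85  0.19  1.38 -0.05  1.26 -1.26]
```

send_rows --rows '[{"dx":-0.02,"dy":0,"dz":-0.05,"rx":0,"ry":0,"rz":0},{"dx":-0.05,"dy":0,"dz":-0.13,"rx":0,"ry":0,"rz":0},{"dx":-0.09,"dy":0,"dz":-0.24,"rx":0,"ry":0,"rz":0},{"dx":-0.12,"dy":0,"dz":-0.34,"rx":0,"ry":0,"rz":0},{"dx":-0.14,"dy":0,"dz":-0.39,"rx":0,"ry":0,"rz":0}]' --squeeze 40

```text
clock: 2.75
tcp_pos: [0.5487, -0.2476, 0.2325]
tcp_rot: [[0.937, -0.092, -0.336], [-0.088, -0.996, 0.027], [-0.337, 0.005, -0.941]]
ft_force: [-0.1, -0.2, -0.9]
finger_gap: 0.248
finger_force: 39.8
```

send_rows --rows '[{"dx":-0.03,"dy":0,"dz":-0.08,"rx":0,"ry":0,"rz":0},{"dx":-0.06,"dy":0,"dz":-0.16,"rx":0,"ry":0,"rz":0},{"dx":-0.07,"dy":0,"dz":-0.2,"rx":0,"ry":0,"rz":0},{"dx":-0.07,"dy":0,"dz":-0.2,"rx":0,"ry":0,"rz":0},{"dx":-0.07,"dy":0,"dz":-0.2,"rx":0,"ry":0,"rz":0}]'

```text
clock: 3.25
tcp_pos: [0.548, -0.2466, 0.282]
tcp_rot: [[0.936, -0.092, -0.34], [-0.087, -0.996, 0.029], [-0.341, 0.003, -0.94]]
ft_force: [0.2, -0.2, -2.0]
finger_gap: 0.25
finger_force: 39.8
```

```bash
python3 - <<'E'
from g import *
o=r.get_obs();print(o['tcp_pos'],o['finger_gap']*94,o['finger_force'],o['ft_force'])
a=r.read_camera("side");b=r.read_camera("top");w=r.read_camera("wrist")
for n,x in zip(("s2","t2","w2"),(a,b,w)):cv2.imwrite(f"pics/{n}.png",x[:,:,::-1])
gp=o['tcp_pos']-.019*o['tcp_rot'][:,2]
i=r.camera_info("side");C=np.linalg.inv(i["cam_to_world"])
for q in(gp,gp-[0,0,.12]): c=C[:3,:3]@q+C[:3,3];print((i["K"]@c)[:2]/c[2])
f=lambda im,x,y,w,h,s:cv2.resize(im[y:y+h,x:x+w,::-1],None,fx=s,fy=s,interpolation=cv2.INTER_CUBIC)
cv2.imwrite("pics/m2.png",np.hstack([f(a,270,60,80,120,5),f(w,160,60,200,300,2)]))
E
```

```text
[ 0.5480209  -0.24662063  0.28201219] 23.494924697332966 39.81069456785917 [ 0.2038495  -0.18616364 -1.95481862]
[324.62094276  85.18561382]
[318.69625374 125.91228014]
```

View pics/m2.png

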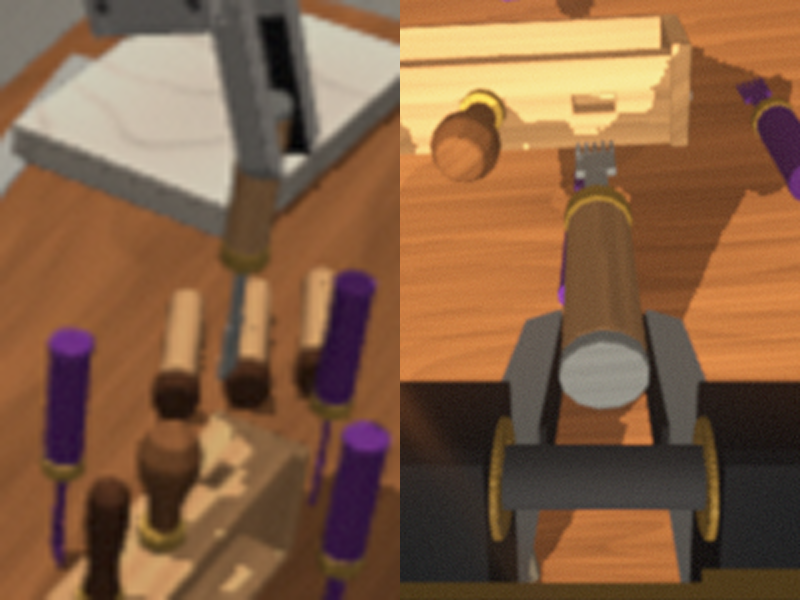

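The fork hangs in the fingers with its teeth clear of the rack. In the wrist view the cap is at (262,247.5) and the tooth tips at (258.5,133.5). In the side view the cap is at about (325,81), the ferrule underside at (318.6,113) and the tips at (316,135). I'll triangulate the fork in the tool frame.

```bash
python3 - <<'E'
from g import *
np.set_printoptions(precision=4,suppress=True)
from scipy.optimize import least_squares
o=r.get_obs();print(o['clock'],o['tcp_pos'])
def two(ps,pw):
    R_=[ray("side",ps),wray(pw,o)];A=sum(np.eye(3)-np.outer(d,d) for c,d in R_);b=sum((np.eye(3)-np.outer(d,d))@c for c,d in R_)
    x=np.linalg.solve(A,b);return x,[np.linalg.norm((np.eye(3)-np.outer(d,d))@(x-c)) for c,d in R_]
cap,e1=two((325,81),(262,247.5));tip,e2=two((316,135),(258.5,133.5))
tool=lambda p:o['tcp_rot'].T@(p-o['tcp_pos'])
print("cap",cap,e1,tool(cap));print("tip",tip,e2,tool(tip),"len",np.linalg.norm(cap-tip))
u=(cap-tip)/np.linalg.norm(cap-tip);print("axis world",u)
# wrist only: assume cap on plane tool y=0.. and length 160, axis in tool frame
def res(v):
    c=v[:3];d=Ro.from_rotvec([v[3],v[4],0]).apply([0,0,-1]);out=[]
    W=lambda q:o['tcp_rot']@q+o['tcp_pos']
    for q,pw,ps in((c,(262,247.5),(325,81)),(c-.16*d,(258.5,133.5),(316,135))):
        C,dd=wray(pw,o);x=W(q)-C;out+=list((x-dd*(x@dd))*1e3)
        C,dd=ray("side",ps);x=W(q)-C;out+=list((x-dd*(x@dd))*1e3*.5)
    C,dd=ray("side",(318.6,113));x=W(c-.09*d)-C;out+=list((x-dd*(x@dd))*1e3*.5)
    out.append((c[1]-d[1]*(c[2]+.019)/d[2])*1e3);return out
s=least_squares(res,[0,0,-.05,0,-.35]);print("fit",s.x,s.cost,np.round(s.fun,1))
d=Ro.from_rotvec([s.x[3],s.x[4],0]).apply([0,0,-1]);print("axis tool",d,"world",o['tcp_rot']@d,"teeth tool",s.x[:3]-.155*d)
E
```

```text
3.4 [ 0.5478 -0.2465  0.2816]
cap [ 0.5564 -0.247   0.3095] [np.float64(0.0017156626233483115), np.float64(0.0017156626233481834)] [-0.0014 -0.0002 -0.0291]
tip [ 0.5571 -0.2432  0.1515] [np.float64(0.00023017923262795358), np.float64(0.00023017923262786264)] [ 0.053  -0.0045  0.1191] len 0.15802099499834382
axis world [-0.0043 -0.0242  0.9997]
fit [-0.0002 -0.0004 -0.0302  0.0264  0.3413] 2.336122140322754 [-0.5 -0.9  0.5  1.3  0.6 -0.2  0.2 -0.2 -0.1 -0.1  0.4 -0.5 -0.7 -0.2
 -0.1 -0.7]
axis tool [-0.3347  0.0259 -0.942 ] world [ 0.0061 -0.0239  0.9997] teeth tool [ 0.0517 -0.0044  0.1158]
```

```bash
cat > f.py <<'E'
from h import *
np.set_printoptions(precision=4,suppress=True)
L=np.array([.660,.210,.246]);B=np.array([.622,.355]);my=np.r_[B-L[:2],0];my/=np.linalg.norm(my);mx=np.cross(my,[0,0,1.])
s,c=np.sin(np.radians(35)),np.cos(np.radians(35))
fz=c*mx+s*np.array([0,0,1]);fx=s*mx-c*np.array([0,0,1]);F=L-.12*fz
def orth(Z,Y): Y=Y-Z*(Y@Z);Y/=np.linalg.norm(Y);return np.column_stack([np.cross(Y,Z),Y,Z])
at=np.array([-.3347,.0259,-.942]);tt=np.array([.0517,-.0044,.1158]);yt=np.array([0,-1.,0])
def goal(back=0,at=at,tt=tt,yt=yt):
    Rg=orth(-fx,my)@orth(at,yt).T;return F-back*mx-Rg@tt,Rg
E
python3 - <<'E'
from f import *
P,R=goal(.09);print("lens F",F,mx,"P0",goal()[0],"Pback",P);print(R)
o=r.get_obs();mv(o['tcp_pos']+[-.06,0.05,.1],o['tcp_rot'],o);mv(P,R,o)
E
```

```text
lens F [0.5649 0.1851 0.1772] [ 0.9673  0.2535 -0.    ] P0 [0.4871 0.1635 0.2751] Pback [0.4001 0.1407 0.2751]
[[ 0.9346  0.2391  0.2635]
 [ 0.236  -0.9708  0.0438]
 [ 0.2663  0.0212 -0.9637]]
t 3.4 shift [-0.379 -0.176 -0.288] turn [0. 0. 0.] mm 127 deg 0.0 q [ 0.22  0.71  0.21  1.21 -0.03  1.56 -1.25]
t 3.4 shift [-0.678 -1.488  0.271] turn [-0.021  0.393 -0.215] mm 414 deg 40.4 q [ 0.22  0.71  0.21  1.21 -0.03  1.56 -1.25]
```

send_rows --rows '[{"dx":-0.03,"dy":0,"dz":-0.08,"rx":0,"ry":0,"rz":0},{"dx":-0.08,"dy":0,"dz":-0.18,"rx":0,"ry":0,"rz":0},{"dx":-0.16,"dy":-0.02,"dz":-0.28,"rx":0,"ry":0,"rz":0},{"dx":-0.26,"dy":-0.07,"dz":-0.3,"rx":0,"ry":0,"rz":0},{"dx":-0.36,"dy":-0.15,"dz":-0.3,"rx":0,"ry":0,"rz":0}]' --squeeze 55

```text
clock: 3.9
tcp_pos: [0.4924, -0.2046, 0.384]
tcp_rot: [[0.936, -0.094, -0.339], [-0.09, -0.996, 0.027], [-0.34, 0.005, -0.94]]
ft_force: [0.1, 0.4, -0.7]
finger_gap: 0.245
finger_force: 54.8
```

```bash
python3 - <<'E'
from f import *
o=r.get_obs();P,R=goal(.04);mv(P+[0,0,.04],R,o)
E
```

```text
t 3.9 shift [-0.199 -1.411  0.358] turn [-0.019  0.392 -0.216] mm 367 deg 40.3 q [ 0.17  0.54  0.22  1.26 -0.01  1.69 -1.29]
```

send_rows --rows '[{"dx":-0.02,"dy":-0.1,"dz":0.02,"rx":-0.002,"ry":0.03,"rz":-0.02},{"dx":-0.04,"dy":-0.24,"dz":0.05,"rx":-0.004,"ry":0.07,"rz":-0.04},{"dx":-0.06,"dy":-0.38,"dz":0.08,"rx":-0.006,"ry":0.11,"rz":-0.06},{"dx":-0.08,"dy":-0.52,"dz":0.11,"rx":-0.008,"ry":0.15,"rz":-0.08},{"dx":-0.1,"dy":-0.66,"dz":0.14,"rx":-0.01,"ry":0.19,"rz":-0.1}]'

```text
clock: 4.4
tcp_pos: [0.4721, -0.0348, 0.3583]
tcp_rot: [[0.997, 0.066, -0.047], [0.067, -0.998, 0.009], [-0.046, -0.012, -0.999]]
ft_force: [0.7, -0.1, -0.7]
finger_gap: 0.245
finger_force: 54.8
```

```bash
python3 - <<'E'
from f import *
o=r.get_obs();print(o['tcp_pos']);P,R=goal(.04);mv(P+[0,0,.02],R,o)
E
```

```text
[ 0.4721 -0.0348  0.3583]
t 4.4 shift [-0.032 -0.754  0.264] turn [-0.009  0.201 -0.114] mm 200 deg 20.8 q [-0.07  0.25  0.12  1.71 -0.04  1.23 -1.45]
```

send_rows --rows '[{"dx":-0.01,"dy":-0.15,"dz":0.05,"rx":-0.002,"ry":0.05,"rz":-0.025},{"dx":-0.02,"dy":-0.3,"dz":0.1,"rx":-0.004,"ry":0.1,"rz":-0.05},{"dx":-0.03,"dy":-0.45,"dz":0.15,"rx":-0.006,"ry":0.14,"rz":-0.08},{"dx":-0.03,"dy":-0.59,"dz":0.2,"rx":-0.008,"ry":0.18,"rz":-0.1},{"dx":-0.03,"dy":-0.7,"dz":0.25,"rx":-0.009,"ry":0.2,"rz":-0.11}]'

```text
clock: 4.9
tcp_pos: [0.4488, 0.14, 0.2981]
tcp_rot: [[0.936, 0.235, 0.261], [0.232, -0.972, 0.043], [0.264, 0.021, -0.964]]
ft_force: [1.6, -1.1, -0.3]
finger_gap: 0.25
finger_force: 54.8
```

send_rows --rows '[{"dx":0,"dy":0,"dz":0,"rx":0,"ry":0,"rz":0},{"dx":0,"dy":0,"dz":0,"rx":0,"ry":0,"rz":0},{"dx":0,"dy":0,"dz":0,"rx":0,"ry":0,"rz":0},{"dx":0,"dy":0,"dz":0,"rx":0,"ry":0,"rz":0},{"dx":0,"dy":0,"dz":0,"rx":0,"ry":0,"rz":0}]'

```text
clock: 5.4
tcp_pos: [0.4516, 0.1375, 0.2992]
tcp_rot: [[0.937, 0.23, 0.261], [0.227, -0.973, 0.041], [0.264, 0.021, -0.964]]
ft_force: [-0.2, 0.3, -1.3]
finger_gap: 0.248
finger_force: 54.9
```

```bash
python3 - <<'E'
from f import *
o=r.get_obs();print(o['tcp_pos']);mv(*goal(),o)
a=r.read_camera("side");b=r.read_camera("top");w=r.read_camera("wrist")
for n,x in zip(("s3","t3","w3"),(a,b,w)):cv2.imwrite(f"pics/{n}.png",x[:,:,::-1])
f=lambda im,x,y,w,h,s:cv2.resize(im[y:y+h,x:x+w,::-1],(w*s,h*s),interpolation=cv2.INTER_CUBIC)
cv2.imwrite("pics/m3.png",np.vstack([np.hstack([f(a,100,130,133,100,3),f(b,125,130,133,100,3)]),np.hstack([f(w,112,60,133*2,150*2,1),w[60:360,0:112,::-1],w[60:360,378:512,::-1],w[60:360,226:512,::-1]])]))if 0 else cv2.imwrite("pics/m3.png",np.vstack([np.hstack([f(a,120,140,128,94,3),f(b,140,140,128,94,3)]),np.hstack([w[0:318,:,::-1],np.zeros((318,256,3),np.uint8)])]))
E
```

```text
[0.4516 0.1375 0.2992]
t 5.4 shift [ 0.132 -0.071  0.134] turn [ 0.001  0.002 -0.006] mm 50 deg 0.6 q [-0.38  0.12 -0.04  2.09  0.11  0.67 -1.83]
```

View pics/m3.png

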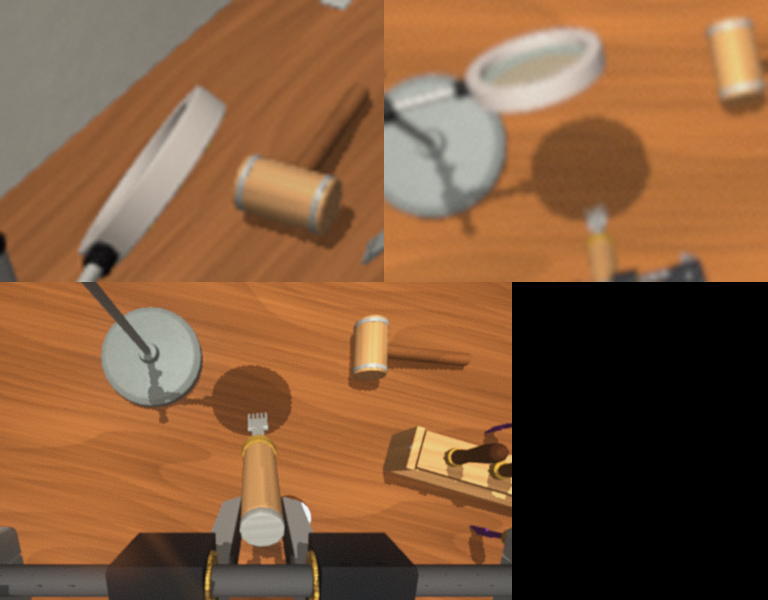

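The fork is unchanged in the grip, with its tips at wrist (258,133). The ring centre agrees in both views, at top (190.4,163.3) and side (171,199.3). I'll make the final approach now.

send_rows --rows '[{"dx":0.02,"dy":-0.01,"dz":0.02,"rx":0,"ry":0,"rz":-0.002},{"dx":0.05,"dy":-0.03,"dz":0.05,"rx":0,"ry":0,"rz":-0.003},{"dx":0.09,"dy":-0.05,"dz":0.09,"rx":0,"ry":0.001,"rz":-0.004},{"dx":0.12,"dy":-0.065,"dz":0.12,"rx":0,"ry":0.002,"rz":-0.005},{"dx":0.132,"dy":-0.07,"dz":0.134,"rx":0,"ry":0.002,"rz":-0.006}]'

```text
clock: 6.05
tcp_pos: [0.4872, 0.1654, 0.2738]
tcp_rot: [[0.934, 0.242, 0.263], [0.24, -0.97, 0.042], [0.265, 0.023, -0.964]]
ft_force: [-0.1, -0.4, -0.9]
finger_gap: 0.247
finger_force: 54.9
```

send_rows --rows '[{"dx":0,"dy":0,"dz":0,"rx":0,"ry":0,"rz":0},{"dx":0,"dy":0,"dz":0,"rx":0,"ry":0,"rz":0},{"dx":0,"dy":0,"dz":0,"rx":0,"ry":0,"rz":0},{"dx":0,"dy":0,"dz":0,"rx":0,"ry":0,"rz":0},{"dx":0,"dy":0,"dz":0,"rx":0,"ry":0,"rz":0}]'

```text
clock: 6.55
tcp_pos: [0.4865, 0.1643, 0.2753]
tcp_rot: [[0.934, 0.241, 0.264], [0.238, -0.97, 0.043], [0.267, 0.023, -0.963]]
ft_force: [-0.5, -0.2, -0.4]
finger_gap: 0.249
finger_force: 54.9
```

```bash
python3 - <<'E'
from f import *
o=r.get_obs();print(o['tcp_pos']);mv(*goal(),o)
a=r.read_camera("side");b=r.read_camera("top");w=r.read_camera("wrist")
X=o['tcp_rot']@(tt-.005*at)+o['tcp_pos'];print("tips pred",X)
for n in("side","top"):
    i=r.camera_info(n);C=np.linalg.inv(i["cam_to_world"]);q=C[:3,:3]@X+C[:3,3];print(n,(i["K"]@q)[:2]/q[2])
f=lambda im,x,y,w,h,s:cv2.resize(im[y:y+h,x:x+w,::-1],(w*s,h*s),interpolation=cv2.INTER_CUBIC)
cv2.imwrite("pics/m4.png",np.vstack([np.hstack([f(a,200,180,80,70,5),f(b,165,140,80,70,5)]),f(w,212,90,100,30,8)]))
E
```

```text
[0.4865 0.1643 0.2753]
t 6.55 shift [0.001 0.003 0.001] turn [ 0.001 -0.     0.001] mm 1 deg 0.2 q [-0.4   0.22 -0.04  2.05  0.14  0.62 -1.87]
tips pred [0.5672 0.1865 0.1733]
side [220.1768 235.0514]
top [201.3223 198.3146]
```

View pics/m4.png

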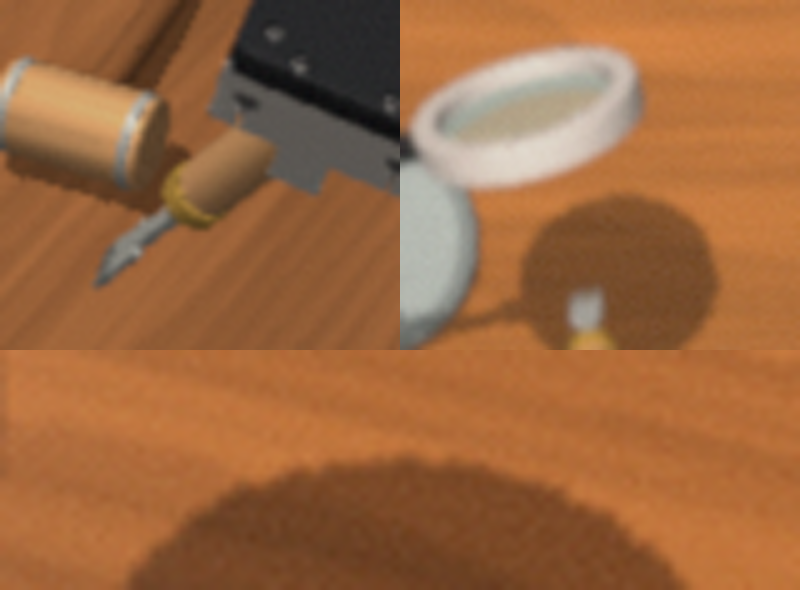

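The tips are at side (220.6,236.4) and top (202.4,198), within about 4 mm of the prediction. The last check is the blade's twist about the handle, using the tooth row in the wrist view.

```bash
python3 - <<'E'
from f import *
o=r.get_obs();w=r.read_camera("wrist");cv2.imwrite("pics/w5.png",w[118:178,220:300,::-1].repeat(8,0).repeat(8,1))
h=cv2.cvtColor(w,cv2.COLOR_RGB2HSV).astype(int)[120:160,235:285]
m=((h[...,1]<80)&(h[...,2]>80)).astype(np.uint8)
n,l,s,c=cv2.connectedComponentsWithStats(m);k=1+np.argmax(s[1:,4]);m=l==k
print(s[k],c[k]+[235,120])
xs=[x for x in range(50) if m[:,x].any()];print([(x+235,120+int(np.argmax(m[:,x]))) for x in xs])
# tip-row slope expected per twist
i=r.camera_info("wrist");C=np.linalg.inv(i["tool_from_camera"])
tips=tt-.005*at
for th in(-.1,0,.1):
    y=Ro.from_rotvec(at*th).apply(orth(at,yt)[:,1]);q=[(lambda v:(i["K"]@v)[:2]/v[2])(C[:3,:3]@(tips+k*.008*y)+C[:3,3]) for k in(1,-1)];print(th,q)
E
```

```text
[ 12  11  22  22 361] [257.349  141.9086]
[(247, 146), (248, 132), (249, 132), (250, 136), (251, 136), (252, 132), (253, 132), (254, 133), (255, 136), (256, 132), (257, 131), (258, 132), (259, 136), (260, 134), (261, 131), (262, 132), (263, 135), (264, 135), (265, 131), (266, 131), (267, 140), (268, 144)]
-0.1 [array([250.7034, 133.1752]), array([266.7632, 134.5284])]
0 [array([250.6794, 133.9332]), array([266.8112, 133.7733])]
0.1 [array([250.7359, 134.6881]), array([266.7787, 133.0167])]
```

View pics/w5.png

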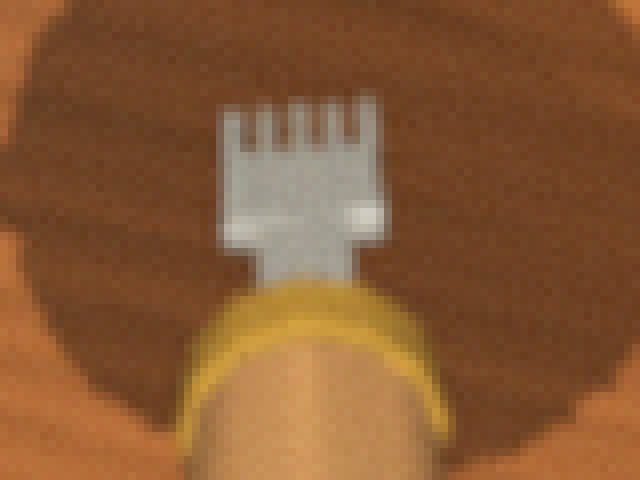

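The wrist view shows five teeth, with the row rising slightly to the right (tips at 132 on the left and 131 on the right). That is a twist of about +0.07 rad, which I'll correct now.

```bash
python3 - <<'E'
from f import *
y=Ro.from_rotvec(at*.065).apply(orth(at,yt)[:,1])
print("tips meas",tri((220.6,236.4),(202.4,198)),"focus tips",F+.005*fx, "lens",tri((171,199.4),(190.45,163.25)))
mv(*goal(yt=y))
E
```

```text
tips meas (array([0.5688, 0.184 , 0.1652]), [np.float64(0.0002670042704170691), np.float64(0.0002670042704170666)]) focus tips [0.5677 0.1858 0.1731] lens (array([0.6602, 0.2098, 0.2469]), [np.float64(0.0008493184553266079), np.float64(0.0008493184553265658)])
t 6.75 shift [0.001 0.001 0.   ] turn [ 0.015 -0.001  0.041] mm 0 deg 3.9 q [-0.4   0.22 -0.04  2.05  0.14  0.62 -1.87]
```

send_rows --rows '[{"dx":0.002,"dy":0.001,"dz":-0.004,"rx":0.003,"ry":0,"rz":0.01},{"dx":0.003,"dy":0.001,"dz":-0.008,"rx":0.007,"ry":0,"rz":0.02},{"dx":0.004,"dy":0.001,"dz":-0.012,"rx":0.011,"ry":-0.001,"rz":0.03},{"dx":0.005,"dy":0.001,"dz":-0.015,"rx":0.014,"ry":-0.001,"rz":0.038},{"dx":0.005,"dy":0.001,"dz":-0.016,"rx":0.015,"ry":-0.001,"rz":0.041}]'

```text
clock: 7.25
tcp_pos: [0.4869, 0.1641, 0.2793]
tcp_rot: [[0.948, 0.185, 0.257], [0.174, -0.983, 0.065], [0.265, -0.017, -0.964]]
ft_force: [0.2, 0.8, -0.7]
finger_gap: 0.247
finger_force: 54.8
```

send_rows --rows '[{"dx":0,"dy":0,"dz":0,"rx":0,"ry":0,"rz":0},{"dx":0,"dy":0,"dz":0,"rx":0,"ry":0,"rz":0},{"dx":0,"dy":0,"dz":0,"rx":0,"ry":0,"rz":0},{"dx":0,"dy":0,"dz":0,"rx":0,"ry":0,"rz":0},{"dx":0,"dy":0,"dz":0,"rx":0,"ry":0,"rz":0}]'

```text
clock: 7.75
tcp_pos: [0.4867, 0.1644, 0.2791]
tcp_rot: [[0.948, 0.187, 0.257], [0.176, -0.982, 0.065], [0.265, -0.017, -0.964]]
ft_force: [0.7, -0.2, -1.4]
finger_gap: 0.249
finger_force: 54.8
```

```bash
python3 - <<'E'
from f import *
o=r.get_obs();y=Ro.from_rotvec(at*.065).apply(orth(at,yt)[:,1]);mv(*goal(yt=y),o);print(np.abs(o['dq']).max(),o['finger_force'])
print(r.sign_off())
E
```

```text
t 7.75 shift [-0.004  0.001  0.016] turn [-0.  0. -0.] mm 4 deg 0.0 q [-0.38  0.21 -0.04  2.04  0.09  0.62 -1.87]
0.001774413822393802 54.84958961606026
the job is handed in; nothing more can be done
None
```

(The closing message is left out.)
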